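Snap the wide dough tub shut

ROBOT

A 7-joint arm with a two-finger parallel gripper is mounted at the origin on the work surface. World frame = base frame: x ahead of the robot, y to its left, z up, the work surface at z = 0. Lengths are in m, angles in rad, forces in N, time in s.
With the tool pointing down it reaches from about 0.425 to 0.925 m from the base axis. Payload 6.8 kg.
Tool frame: the origin (TCP) lies midway between the tips of the shut fingers; the grasp point (between the pads) lies 19 mm behind it; z points along the fingers, y is the line along which they close (so a half turn about z gives the same grasp; the last joint's range is limited). The gripper opens to 85 mm and grips with 20 to 120 N. Pads are 22 mm wide; open, the fingers measure 114 mm over their backs; the gripper's body (76 mm by 85 mm) begins 54 mm behind the grasp point. The pads swing forward as they close: fully open they stand 13 mm farther back than shut.
Start: joints at [-1.361, 0.477, 0.022, 1.555, -0.011, 1.109, -0.083], TCP at [0.211, 0.641, 0.231] pointing down, gripper open.
Joint ranges: [-2.96, 2.96], [-0.34, 2.1], [-1.41, 1.46], [0.24, 2.44], [-1.37, 4.51], [0.17, 1.92], [-2.96, 2.96]. Speed limits (rad/s): [2.39, 2.39, 3.14, 3.14, 3.14, 3.14, 3.14].

INTERFACE

Orientations are given as a unit quaternion [x, y, z, w].
In Python, from bench import arm, viewer, close_job gives the robot as it stands (arm), with the cameras (viewer) and the job as plain functions.
- The arm moves only by the tool hand_motion, called in YAML: its name, and indented under it one key for each argument. Schema: {"type":"object","properties":{"motion":{"type":"object","properties":{"drx":{"type":"array","items":{"type":"number"},"minItems":1,"maxItems":20},"dry":{"type":"array","items":{"type":"number"},"minItems":1,"maxItems":20},"drz":{"type":"array","items":{"type":"number"},"minItems":1,"maxItems":20},"tx":{"type":"array","items":{"type":"number"},"minItems":1,"maxItems":20},"ty":{"type":"array","items":{"type":"number"},"minItems":1,"maxItems":20},"tz":{"type":"array","items":{"type":"number"},"minItems":1,"maxItems":20},"jaw":{"type":"array","items":{"type":"number"},"minItems":1,"maxItems":20}},"additionalProperties":false,"required":["drx","dry","drz","tx","ty","tz","jaw"]},"squeeze":{"type":"number"},"only":{"type":"string"},"quiet":{"type":"boolean"},"lines":{"type":"string"}},"required":["motion"],"additionalProperties":false}. motion is an object with one list for each field, all of the same length, 1 to 20, a row being the entries at one place: drx, dry, drz (a rotation vector in rad), tx, ty, tz (the shift in m), jaw (the finger opening in m); each row is the pose to reach, as a shift and turn from the pose commanded when the call began, along the tool's axes at that moment; what a row does not reach only later rows make up. A row lasts 1/12 s, in which the tool goes at most 0.0417 m and 0.125 rad, less where a joint would pass 70% of its speed; a pose out of reach is approached as far as the arm can. The fingers move at their own pace and stop on an object; squeeze is the grip in N (left out, the last holds). Time passes only in rows, so rows that do not move let the fingers close. The tool returns the time, the measured TCP pose, the force, the opening and the grip force at its end. only (a regular expression) keeps the lines of the reply that match it, lines (a string "A,B") keeps lines A to B, and quiet returns only ok. Input that does not fit is refused with a message, and nothing moves.
- arm.get_state(): the state, without advancing time (a new reading comes with each control period).
- viewer.camera(name): name is "scene" or "side" or "wrist"; returns the picture (400x640x3 uint8, red, green, blue); there is no depth.
- viewer.calibration(name): a dict with "fovy" (degrees; the focal length in pixels is half the picture's height over the tangent of half this angle, whatever the lens; pixels are square), "cx", "cy" (the principal point, pixels), "k1" (the pictures are not rectified: a ray, as slopes to the right and down, at radius r is drawn at 1 + k1 r^2 times it, then the intrinsics apply), "rvec" (rotation vector, rad) and "tvec" (3), from world to camera coordinates, as OpenCV has them; the wrist camera has in their place "T_tool_cam" (4x4, takes a point from camera to tool coordinates, whose origin is the TCP and whose axes are the flange's). Camera axes: x right, y down, z forward; pixel columns grow to the right and rows downward; lengths in m; the calibration is good to about 2 mm. A picture is of the moment at which its call begins: read the wrist's pose just before it. calibration takes no time and is no camera call.
- close_job(): hands the job in; it is judged then, once.
The state is a dict: "time": time; "joint_pos": joint angles; "joint_vel": joint speeds; "effort": joint torques, N m; "tcp_pos": TCP position; "ee_rot": TCP orientation; "contact_force": force on the tool from outside, world axes, zero at the start; "moment": the same for the moment, N m; "opening": finger opening in m; "finger_force": force on a finger pad.
Only numpy, scipy, OpenCV 4.12 (cv2) and the standard library are available. Lean on these libraries where they do the work, as an engineer would, in place of code of your own. Each camera call takes 0.05 s, during which the arm holds its last target. There are 200 camera calls.

TASK

Close the wide dough tub on the pastry board: pick up the larger of the two lids by its grip bar, set it in the wide tub's mouth and press it down until it snaps in and its flange sits flat on the rim all round. Let go and leave the closed tub standing upright on the board, and leave the small tub and the small lid where they are.

Things in the scene. Friction and masses are not known exactly. Their poses are not given: they have to be found in the camera images.
- tub: Wide round open tub, white plastic, 132 mm across the rim, mouth 122 mm inside, 85 mm high, 350 g, loose on the board (board top at z = 0.018). Origin: centre of its underside, z up. Sprung beads inside the mouth, 5 mm below the rim: a lid just laid in rests on them 7 to 8 mm above home; pressing straight down takes about 8 N (15 N is ample) to snap it past them. Turn about z is free.
- lid: Larger white lid, right way up on the board, 100 g. Origin: centre of its underside, z up. Going up: tapered plug 92 mm across, widening to 116 at 18 mm; waist; round flange 140 mm across at 28 to 32 mm; grip bar over the centre at 32 to 56 mm, 64 long (lid x), 14 thick (lid y). Snapped home: flange on the rim, lid origin 57 mm above tub origin, any turn.
- small_tub: A smaller round white tub, 96 mm across the rim, 60 mm high, 250 g, loose and open on the board; not to be moved. Origin: centre of its underside.
- small_lid: The smaller lid, the same shape and material as the larger but 100 mm across with a 46 mm grip bar; too small for the wide tub, not to be moved. Origin: centre of its underside.

How it is judged:
By the outcome, as a careful person would: the job done as asked, in the order asked, and still so for the second after the job is handed in, with the robot touching nothing.
It also fails if it takes over 38 s, if anything falls off the work surface, if the arm or the gripper's body presses on something with over 40 N, if the wrist force passes 120 N, or if a joint passes its speed limit or range.

## Working session

There is one attempt and no reset: what is moved stays moved. The work goes in short steps, Python scripts to look and compute and a tool call to move; the robot and the scene stay as the last step left them, time stands still between calls to the robot, and variables do not carry over. Pictures are saved under pics/ and viewed, at most 10 in all, crops included, and the job is handed in when it is done.

```bash
ls; mkdir -p pics; cat > h.py <<'E'
import numpy as np, cv2
from bench import arm, viewer, close_job
from scipy.spatial.transform import Rotation as R
def cam(name):
    s=arm.get_state(); im=viewer.camera(name); return s,im
def save(im,n): cv2.imwrite('pics/'+n,cv2.cvtColor(im,cv2.COLOR_RGB2BGR))
def KT(name,s):
    c=viewer.calibration(name); f=200/np.tan(np.radians(c['fovy'])/2)
    K=np.array([[f,0,c['cx']],[0,f,c['cy']],[0,0,1]]); d=np.array([c['k1'],0,0,0.])
    if name=='wrist':
        T=np.eye(4);T[:3,:3]=R.from_quat(s['ee_rot']).as_matrix();T[:3,3]=s['tcp_pos']
        W=np.linalg.inv(T@np.array(c['T_tool_cam']))
    else:
        W=np.eye(4);W[:3,:3]=cv2.Rodrigues(np.array(c['rvec'],float))[0];W[:3,3]=np.ravel(c['tvec'])
    return K,d,W
def rays(name,s,px):
    # k1 maps ideal slopes -> drawn slopes, as OpenCV's radial model
    K,d,W=KT(name,s)
    p=cv2.undistortPointsIter(np.array(px,float).reshape(-1,1,2),K,d,None,None,(3,50,1e-10)).reshape(-1,2)
    Rt=W[:3,:3].T
    return -Rt@W[:3,3], np.c_[p,np.ones(len(p))]@Rt.T
def plane(name,s,px,z):
    o,v=rays(name,s,px); return o+v*((z-o[2])/v[:,2:])
def tri(rs):
    A=0;b=0
    for o,v in rs:
        v=v/np.linalg.norm(v);M=np.eye(3)-np.outer(v,v);A=A+M;b=b+M@o
    return np.linalg.solve(A,b)
def proj(name,s,P):
    K,d,W=KT(name,s); return cv2.projectPoints(np.array(P,float).reshape(-1,1,3),cv2.Rodrigues(W[:3,:3])[0],W[:3,3],K,d)[0].reshape(-1,2)
E
python3 - <<'E'
from h import *
for n in('scene','side','wrist'):
    s,im=cam(n);save(im,n+'0.png')
    print(n,viewer.calibration(n))
print(s)
E
```

```text
bench.py
pics
scene {'fovy': 44.762115497601734, 'cx': 322.00072848152456, 'cy': 192.8735203816829, 'k1': -0.07481617876551308, 'rvec': array([ 2.24376409,  1.46565735, -0.40136641]), 'tvec': array([-0.22309103, -0.3925873 ,  1.44493072])}
side {'fovy': 48.65531528598246, 'cx': 315.941020972322, 'cy': 200.111445264903, 'k1': 0.008366744938416127, 'rvec': array([ 2.26905609, -0.33562279,  0.16303704]), 'tvec': array([-0.50802173,  0.13021718,  0.9524797 ])}
wrist {'fovy': 63.96116847342706, 'cx': 319.78050929696684, 'cy': 196.59357080603232, 'k1': -0.005561418022001226, 'T_tool_cam': array([[ 1.30506372e-03, -9.52260803e-01, -3.05282917e-01,
         7.95929980e-02],
       [ 9.99999112e-01,  1.32495591e-03,  1.42028849e-04,
         6.30132843e-04],
       [ 2.69237900e-04, -3.05282831e-01,  9.52261687e-01,
        -1.43051706e-01],
       [ 0.00000000e+00,  0.00000000e+00,  0.00000000e+00,
         1.00000000e+00]])}
{'time': 0.1, 'joint_pos': array([-1.36111505,  0.47774335,  0.02236042,  1.55633139, -0.01147359,
        1.10932219, -0.08310342]), 'joint_vel': array([ 0.00061189, -0.00272278,  0.00083742, -0.00075777,  0.0009768 ,
        0.00054398,  0.00127176]), 'effort': array([ 3.82765284e-03, -5.97757101e+01,  1.61367293e+00, -2.81956530e+01,
        1.28193595e-02,  4.97792324e-03, -3.26423492e-05]), 'tcp_pos': array([0.2107724 , 0.64068938, 0.23041488]), 'ee_rot': array([ 1.58216531e-01,  9.87404085e-01, -8.36079533e-04, -5.58010137e-05]), 'contact_force': array([-0.28911476,  0.47207748,  0.22288072]), 'moment': array([-0.01844722,  0.00044115, -0.04019382]), 'finger_force': 0.0, 'opening': 0.08561839937697081}
```

View pics/scene0.png

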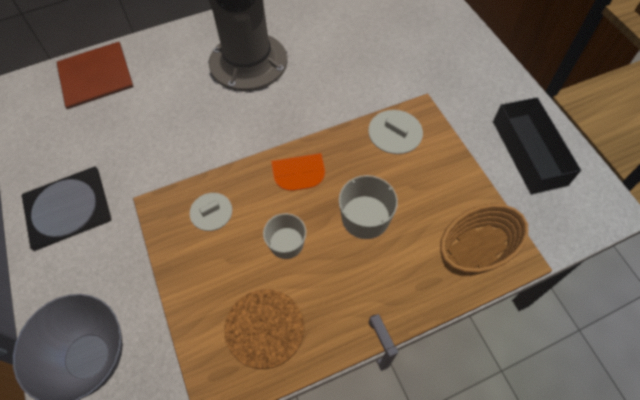

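View pics/side0.png

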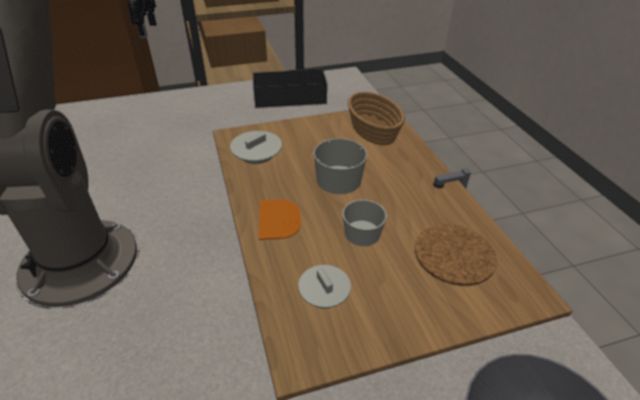

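View pics/wrist0.png

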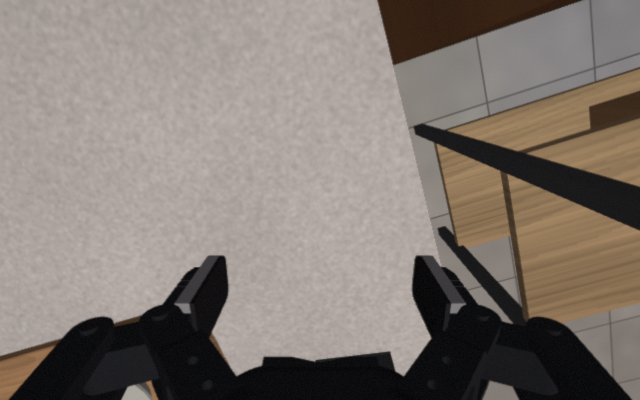

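Scene view: large lid at (396,130), wide tub at (367,207), small tub at (285,236), small lid at (210,211). Side view: large lid (256,146), wide tub (340,165), small lid (325,286). The wrist view shows only empty counter, with the board corner lower left.

```bash
cat > m1.py <<'E'
from h import *
from scipy.optimize import least_squares
ims={}
for n in('scene','side'): ims[n]=cv2.cvtColor(cv2.imread(f'pics/{n}0.png'),cv2.COLOR_BGR2RGB)
def blob(n,seed):
    hsv=cv2.cvtColor(ims[n],cv2.COLOR_RGB2HSV)
    m=(hsv[...,1]<75).astype(np.uint8)
    k,l,st,c=cv2.connectedComponentsWithStats(m)
    m=(l==l[seed[1],seed[0]]).astype(np.uint8)
    c=max(cv2.findContours(m,0,cv2.CHAIN_APPROX_NONE)[0],key=cv2.contourArea)
    m2=cv2.drawContours(np.zeros_like(m),[c],-1,1,-1)
    return m2,c.reshape(-1,2).astype(float)
def circ(P): 
    A=np.c_[2*P,np.ones(len(P))];x=np.linalg.lstsq(A,(P**2).sum(1),rcond=None)[0]
    return np.r_[x[:2],np.sqrt(x[2]+x[:2]@x[:2])]
seeds={'lid':dict(scene=(385,138),side=(240,148)),'tub':dict(scene=(367,215),side=(340,165)),
 'slid':dict(scene=(200,205),side=(310,290)),'stub':dict(scene=(286,237),side=(364,230))}
for o,sd in seeds.items():
    cs={}
    for n in sd:
        m,c=blob(n,sd[n])
        print(o,n,'area',m.sum(),'bbox',c.min(0),c.max(0))
        h=c[:,1].max()-c[:,1].min()
        if 'tub' in o: # upper (rim) arc only
            c=c[c[:,1]<c[:,1].min()+0.33*h]
        cs[n]=c
    for z in ((.046,.048,.050,.052) if 'lid' in o else (.074,.078,.098,.103,.108)):
        r=[circ(plane(n,None,cs[n],z)[:,:2]) for n in sd]
        print('  z',z,np.round(r,4).tolist(),'gap',np.round(np.linalg.norm(r[0][:2]-r[1][:2]),4))
E
python3 m1.py
```

```text
lid scene area 1877 bbox [369. 110.] [422. 153.]
lid side area 1318 bbox [230. 131.] [281. 163.]
  z 0.046 [[0.4362, 0.2604, 0.0695], [0.438, 0.2581, 0.0731]] gap 0.0029
  z 0.048 [[0.4374, 0.2594, 0.0694], [0.4376, 0.2552, 0.0729]] gap 0.0043
  z 0.05 [[0.4387, 0.2585, 0.0693], [0.4372, 0.2522, 0.0727]] gap 0.0065
  z 0.052 [[0.4399, 0.2576, 0.0691], [0.4368, 0.2492, 0.0725]] gap 0.0089
tub scene area 2815 bbox [339. 176.] [396. 237.]
tub side area 2416 bbox [313. 138.] [366. 193.]
  z 0.074 [[0.6048, 0.0948, 0.0661], [0.632, 0.1221, 0.0679]] gap 0.0386
  z 0.078 [[0.6067, 0.0935, 0.0659], [0.63, 0.1168, 0.0674]] gap 0.0329
  z 0.098 [[0.6161, 0.0873, 0.0645], [0.6197, 0.0901, 0.0654]] gap 0.0046
  z 0.103 [[0.6184, 0.0857, 0.0642], [0.6171, 0.0834, 0.0648]] gap 0.0027
  z 0.108 [[0.6208, 0.0841, 0.0638], [0.6146, 0.0767, 0.0643]] gap 0.0097
slid scene area 1261 bbox [190. 193.] [231. 230.]
slid side area 1821 bbox [298. 264.] [350. 308.]
  z 0.046 [[0.4685, -0.2478, 0.0494], [0.4717, -0.2468, 0.0507]] gap 0.0034
  z 0.048 [[0.4697, -0.2477, 0.0493], [0.4712, -0.2483, 0.0505]] gap 0.0016
  z 0.05 [[0.4709, -0.2477, 0.0492], [0.4707, -0.2498, 0.0504]] gap 0.0021
  z 0.052 [[0.472, -0.2476, 0.0491], [0.4702, -0.2512, 0.0502]] gap 0.0041
stub scene area 1446 bbox [263. 214.] [305. 257.]
stub side area 1632 bbox [342. 200.] [386. 245.]
  z 0.074 [[0.6032, -0.1115, 0.0461], [0.6066, -0.1099, 0.0479]] gap 0.0038
  z 0.078 [[0.6051, -0.1119, 0.0459], [0.6047, -0.1138, 0.0476]] gap 0.002
  z 0.098 [[0.6145, -0.1139, 0.045], [0.5952, -0.1334, 0.0461]] gap 0.0274
  z 0.103 [[0.6168, -0.1144, 0.0448], [0.5928, -0.1383, 0.0458]] gap 0.0339
  z 0.108 [[0.6192, -0.115, 0.0445], [0.5905, -0.1432, 0.0454]] gap 0.0403
```

```bash
cat > m2.py <<'E'
from h import *
ctr=np.array([.438,.257])
for n,seed in (('scene',(396,130)),('side',(256,142))):
    im=cv2.imread(f'pics/{n}0.png'); g=cv2.cvtColor(im,cv2.COLOR_BGR2GRAY); 
    x,y=seed; roi=g[y-16:y+17,x-22:x+23]
    base=np.median(roi); m=(roi<base-25).astype(np.uint8)
    # restrict to the flange interior
    yy,xx=np.nonzero(m); px=np.c_[xx+x-22,yy+y-16]
    P=plane(n,None,px,.062)[:,:2]; k=np.linalg.norm(P-ctr,axis=1)<.045; P=P[k]
    c,v=np.linalg.eigh(np.cov(P.T)); a=v[:,1]
    print(n,base,len(P),P.mean(0),'yaw',np.degrees(np.arctan2(a[1],a[0]))%180,np.sqrt(c))
s=arm.get_state(); Rm=R.from_quat(s['ee_rot']).as_matrix(); print(Rm.round(3))
E
python3 m2.py; python3 -c "
import cv2
a=cv2.imread('pics/scene0.png')[100:160,356:436];b=cv2.imread('pics/side0.png')[116:176,216:296]
import numpy as np
cv2.imwrite('pics/c1.png',cv2.resize(np.hstack([a,b]),None,fx=5,fy=5))"
```

```text
scene 159.0 157 [0.44224943 0.25511129] yaw 26.972160891929548 [0.00553333 0.01942185]
side 147.0 151 [0.43699863 0.25217165] yaw 32.3323412273503 [0.00822505 0.02010313]
[[-0.95   0.313 -0.   ]
 [ 0.313  0.95  -0.001]
 [-0.    -0.001 -1.   ]]
```

View pics/c1.png

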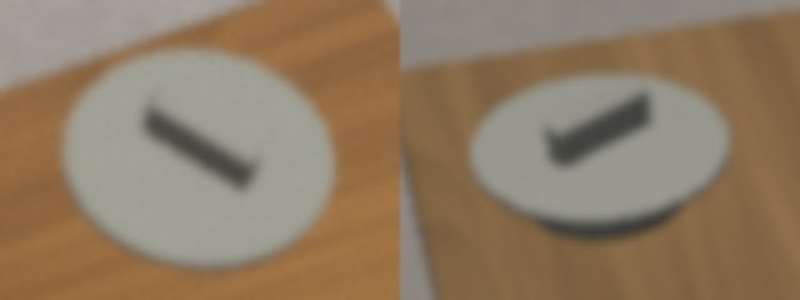

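The crop shows the bar's dark faces running along world yaw of about 28°, roughly centred on the flange. I'll move to a hover over the lid, turned to the bar.

hand_motion:
  motion: {"drx": [0,0,0,0,0,0,0,0,0,0,0,0,0,0,0],"dry": [0,0,0,0,0,0,0,0,0,0,0,0,0,0,0],"drz": [-0.1,-0.2,-0.3,-0.4,-0.5,-0.6,-0.7,-0.8,-0.8,-0.8,-0.8,-0.8,-0.8,-0.8,-0.8],"tx": [-0.03,-0.06,-0.09,-0.12,-0.15,-0.18,-0.21,-0.24,-0.27,-0.30,-0.325,-0.338,-0.338,-0.338,-0.338],"ty": [-0.025,-0.05,-0.075,-0.105,-0.13,-0.155,-0.18,-0.21,-0.235,-0.26,-0.28,-0.294,-0.294,-0.294,-0.294],"tz": [0,0,0,0,0,0,0,0,0,0,0,0,0,0,0],"jaw": [0.085,0.085,0.085,0.085,0.085,0.085,0.085,0.085,0.085,0.085,0.085,0.085,0.085,0.085,0.085]}

```text
time: 1.4
tcp_pos: [0.4395, 0.2572, 0.2312]
ee_rot: [-0.239, 0.971, 0.0, -0.0]
contact_force: [0.2, -0.5, -0.1]
opening: 0.0849
finger_force: 0.0
```

```bash
python3 - <<'E'
from h import *
s,im=cam('wrist');save(im,'w1.png');np.savez('w1.npz',q=s['ee_rot'],p=s['tcp_pos'])
print(s['time'],s['tcp_pos'],s['joint_pos'],s['joint_vel'].round(4)); print(R.from_quat(s['ee_rot']).as_matrix().round(4))
E
```

```text
1.4 [0.43953947 0.25721259 0.23120666] [-0.68723073  0.20419181  0.04101275  1.9485706  -0.01073428  0.98912237
  1.41272941] [-0.0165  0.0014 -0.0118 -0.0021 -0.0015 -0.0005  0.0009]
[[-8.856e-01 -4.645e-01 -5.000e-04]
 [-4.645e-01  8.856e-01  5.000e-04]
 [ 2.000e-04  6.000e-04 -1.000e+00]]
```

View pics/w1.png

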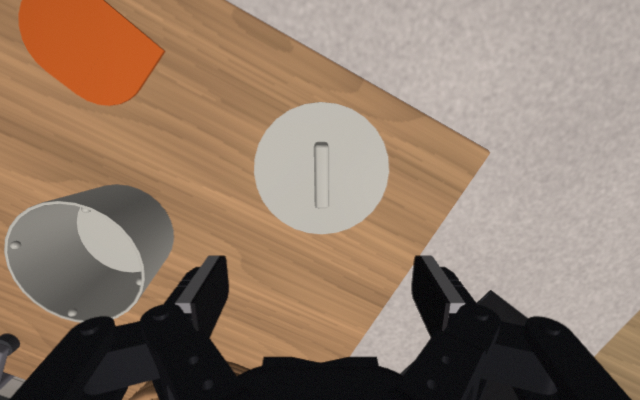

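The wrist view shows the lid flange centred at about (322,168), with the bar upright at column 322, rows 142–208 (already aligned to the tool x axis). The tub mouth is lower left around (75,262).

```bash
cat > m3.py <<'E'
from h import *
from m1 import circ
d=np.load('w1.npz'); s=dict(ee_rot=d['q'],tcp_pos=d['p'])
im=cv2.imread('pics/w1.png'); hsv=cv2.cvtColor(im,cv2.COLOR_BGR2HSV); g=cv2.cvtColor(im,cv2.COLOR_BGR2GRAY)
m=(hsv[...,1]<60).astype(np.uint8)
n,l,st,_=cv2.connectedComponentsWithStats(m); mm=(l==l[168,290]).astype(np.uint8)
c=max(cv2.findContours(mm,0,cv2.CHAIN_APPROX_NONE)[0],key=cv2.contourArea)
print('bbox',cv2.boundingRect(c))
for z in(.044,.046,.048,.050,.052): print(z,circ(plane('wrist',s,c.reshape(-1,2),z)[:,:2]).round(4))
# bar edges: columns of strongest gradient in rows 155..200
gx=cv2.Sobel(cv2.GaussianBlur(g,(3,3),0),cv2.CV_32F,1,0)
L=[];Rr=[]
for y in range(155,202):
    a=gx[y,305:340]; L.append((305+np.argmax(np.abs(a[:17])),y)); Rr.append((322+np.argmax(np.abs(a[17:])),y))
for nm,E in(('L',L),('R',Rr)):
    E=np.array(E,float); k=np.abs(E[:,0]-np.median(E[:,0]))<3; P=plane('wrist',s,E[k],.074)[:,:2]
    v=cv2.fitLine(P.astype(np.float32),cv2.DIST_HUBER,0,1e-5,1e-5).ravel(); print(nm,np.median(E[:,0]),k.sum(),'yaw',np.degrees(np.arctan2(v[1],v[0]))%180,P.mean(0).round(4))
print('tool yaw',np.degrees(np.arctan2(-.4645,-.8856))%180)
gy=cv2.Sobel(cv2.GaussianBlur(g,(3,3),0),cv2.CV_32F,0,1)[130:220,318:326].mean(1)
print([(i+130,int(gy[i])) for i in range(90) if abs(gy[i])>25])
E
python3 m3.py | sed -n '/^bbox/,$p'
```

```text
bbox (254, 102, 135, 132)
0.044 [0.4378 0.2597 0.0706]
0.046 [0.4374 0.2595 0.0702]
0.048 [0.437  0.2592 0.0698]
0.05 [0.4366 0.259  0.0694]
0.052 [0.4362 0.2588 0.0689]
L 313.0 47 yaw 29.117191 [0.4406 0.2526]
R 327.0 47 yaw 28.147556 [0.4345 0.2642]
tool yaw 27.677152331093225
[(139, -26), (140, -120), (141, -243), (142, -235), (143, -72), (144, 104), (145, 195), (146, 191), (147, 131), (148, 61), (206, -29), (209, 26)]
```

```bash
cat > m4.py <<'E'
from h import *
from m1 import circ
d=np.load('w1.npz'); s=dict(ee_rot=d['q'],tcp_pos=d['p'])
im=cv2.imread('pics/w1.png'); hsv=cv2.cvtColor(im,cv2.COLOR_BGR2HSV)
m=(hsv[...,1]<60).astype(np.uint8); m[325:]=0
n,l,st,_=cv2.connectedComponentsWithStats(m); mm=(l==l[280,70]).astype(np.uint8)
c=max(cv2.findContours(mm,0,cv2.CHAIN_APPROX_NONE)[0],key=cv2.contourArea).reshape(-1,2).astype(float)
print('bbox',c.min(0),c.max(0))
# rim is the silhouette on the side away from the image centre
v=c-[75,262]; k=(v@np.array([-.85,.5])>-5)&(c[:,1]<318); c=c[k]
for z in(.098,.1,.103,.106): print('tub',z,len(c),circ(plane('wrist',s,c,z)[:,:2]).round(4))
a=plane('wrist',s,[[321.5,146.5],[321.5,208]],.074); print('bar len if top .074',np.linalg.norm(a[0]-a[1]), a.mean(0))
a1=plane('wrist',s,[[321.5,141.5]],.05)
print('end base',a1, 'end top',a[0])
E
python3 m4.py | sed -n '/^bbox/,$p'
```

```text
bbox [  4. 185.] [173. 324.]
tub 0.098 144 [0.6212 0.0846 0.0665]
tub 0.1 144 [0.6193 0.0856 0.066 ]
tub 0.103 144 [0.6166 0.0871 0.0653]
tub 0.106 144 [0.6139 0.0886 0.0645]
bar len if top .074 0.0612393988644386 [0.43692564 0.25952217 0.074     ]
end base [[0.40864239 0.24473649 0.05      ]] end top [0.40985204 0.2452188  0.074     ]
```

hand_motion:
  motion: {"drx": [0,0,0,0,0,0,0],"dry": [0,0,0,0,0,0,0],"drz": [-0.015,-0.015,-0.015,-0.015,-0.015,-0.015,-0.015],"tx": [0.0013,0.0013,0.0013,0.0013,0.0013,0.0013,0.0013],"ty": [0.003,0.003,0.003,0.003,0.003,0.003,0.003],"tz": [0.03,0.06,0.09,0.12,0.14,0.155,0.155],"jaw": [0.085,0.085,0.085,0.085,0.085,0.085,0.085]}

```text
time: 2.03
tcp_pos: [0.4348, 0.2587, 0.0733]
ee_rot: [-0.247, 0.969, -0.001, -0.003]
contact_force: [-0.6, -0.9, -0.4]
opening: 0.0847
finger_force: 0.0
```

hand_motion:
  motion: {"drx": [0,0,0,0],"dry": [0,0,0,0],"drz": [0,0,0,0],"tx": [0,0,0,0],"ty": [0,0,0,0],"tz": [0.01,0.02,0.022,0.022],"jaw": [0.085,0.085,0.085,0.085]}

```text
time: 2.37
tcp_pos: [0.4373, 0.2585, 0.054]
ee_rot: [-0.246, 0.969, -0.0, -0.0]
contact_force: [0.2, -0.4, -0.0]
opening: 0.0849
finger_force: 0.0
```

```bash
python3 -c "
from h import *
s=arm.get_state();print(s['tcp_pos'],s['joint_vel'].round(3),s['joint_pos'].round(3),R.from_quat(s['ee_rot']).as_matrix().round(4))"
```

```text
[0.43730686 0.25850947 0.05403084] [ 0.002 -0.018  0.003 -0.01   0.     0.011 -0.   ] [-0.676  0.459  0.024  2.09  -0.019  0.593  1.43 ] [[-8.787e-01 -4.773e-01 -5.000e-04]
 [-4.773e-01  8.787e-01 -2.000e-04]
 [ 5.000e-04  0.000e+00 -1.000e+00]]
```

Settled on target. I'll close with a firm grip, then lift slightly to check.

hand_motion:
  motion: {"drx": [0,0,0,0,0,0,0,0,0,0],"dry": [0,0,0,0,0,0,0,0,0,0],"drz": [0,0,0,0,0,0,0,0,0,0],"tx": [0,0,0,0,0,0,0,0,0,0],"ty": [0,0,0,0,0,0,0,0,0,0],"tz": [0,0,0,0,0,0,0,0,0,0],"jaw": [0.06,0.03,0.01,0.0,0,0,0,0,0,0]}
  squeeze: 60

```text
time: 3.2
tcp_pos: [0.4378, 0.2585, 0.0547]
ee_rot: [-0.246, 0.969, 0.0, 0.0]
contact_force: [0.2, 0.1, 5.3]
opening: 0.0129
finger_force: 59.1
```

hand_motion:
  motion: {"drx": [0,0,0,0,0,0,0],"dry": [0,0,0,0,0,0,0],"drz": [0,0,0,0,0,0,0],"tx": [0,0,0,0,0,0,0],"ty": [0,0,0,0,0,0,0],"tz": [-0.02,-0.05,-0.08,-0.11,-0.13,-0.13,-0.13],"jaw": [0,0,0,0,0,0,0]}

```text
time: 3.78
tcp_pos: [0.4379, 0.2586, 0.1849]
ee_rot: [-0.246, 0.969, 0.0, 0.001]
contact_force: [-0.3, -0.7, -2.5]
opening: 0.0128
finger_force: 58.6
```

```bash
python3 - <<'E'
from h import *
s=arm.get_state();print(s['tcp_pos'])
a,b=cam('scene')[1],cam('wrist')[1]
save(np.hstack([a[60:360,240:640],b[100:400,120:520]]),'g1.png')
Rm=R.from_quat(s['ee_rot']).as_matrix(); t=np.array([.618,.0855,s['tcp_pos'][2]])
print('tool delta to tub',Rm.T@(t-s['tcp_pos']))
E
```

```text
[0.4378517  0.25860211 0.18485621]
tool delta to tub [-7.57754674e-02 -2.38066852e-01  4.89451981e-05]
```

View pics/g1.png

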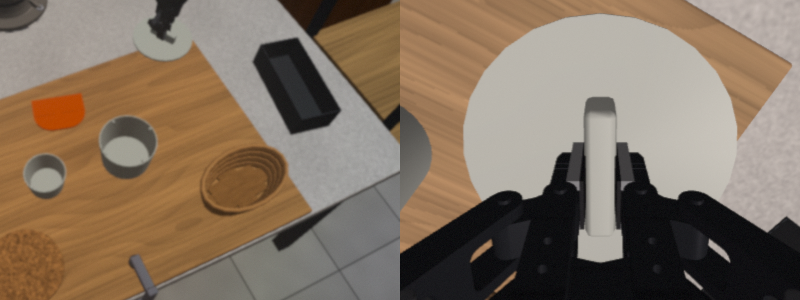

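The lid is held level, with the bar between the pads, and the tub is undisturbed. Now I'll carry it over the tub.

hand_motion:
  motion: {"drx": [0,0,0,0,0,0,0,0,0,0,0,0,0],"dry": [0,0,0,0,0,0,0,0,0,0,0,0,0],"drz": [0,0,0,0,0,0,0,0,0,0,0,0,0],"tx": [-0.006,-0.015,-0.024,-0.034,-0.043,-0.053,-0.062,-0.069,-0.074,-0.0758,-0.0758,-0.0758,-0.0758],"ty": [-0.02,-0.048,-0.076,-0.106,-0.136,-0.166,-0.196,-0.218,-0.233,-0.238,-0.238,-0.238,-0.238],"tz": [0,0,0,0,0,0,0,0,0,0,0,0,0],"jaw": [0,0,0,0,0,0,0,0,0,0,0,0,0]}

```text
time: 4.97
tcp_pos: [0.6164, 0.0873, 0.1838]
ee_rot: [-0.247, 0.969, 0.001, -0.001]
contact_force: [0.0, -0.1, -1.8]
opening: 0.0124
finger_force: 58.7
```

```bash
python3 - <<'E'
from h import *
s=arm.get_state();print(s['tcp_pos'],s['joint_pos'].round(2),s['contact_force'].round(2)); print(R.from_quat(s['ee_rot']).as_matrix().round(4))
a,b=cam('scene')[1],cam('side')[1]
save(np.hstack([cv2.resize(a[120:280,260:460],(400,320)),cv2.resize(b[60:220,240:440],(400,320))]),'o1.png')
E
```

```text
[0.61644546 0.0873453  0.1838302 ] [-0.34  0.44  0.13  1.74 -0.07  0.97  1.89] [ 0.02 -0.15 -1.77]
[[-8.777e-01 -4.791e-01 -1.500e-03]
 [-4.791e-01  8.777e-01  8.000e-04]
 [ 9.000e-04  1.500e-03 -1.000e+00]]
```

View pics/o1.png

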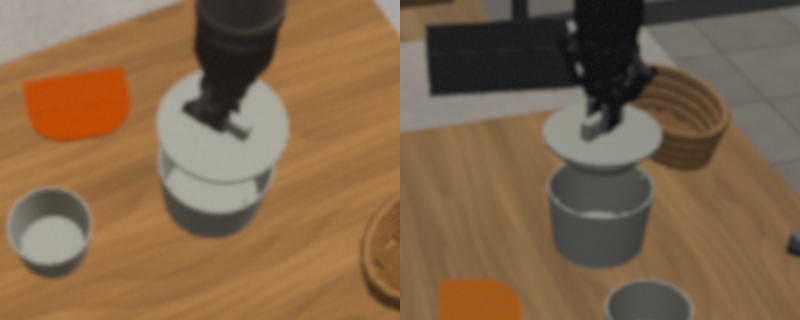

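The lid hangs level above the tub mouth in both views. I'll lower it into the mouth.

hand_motion:
  motion: {"drx": [0,0,0,0,0,0,0],"dry": [0,0,0,0,0,0,0],"drz": [0,0,0,0,0,0,0],"tx": [0,0,0,0,0,0,0],"ty": [0,0,0,0,0,0,0],"tz": [0.015,0.03,0.042,0.05,0.055,0.055,0.055],"jaw": [0,0,0,0,0,0,0]}

```text
time: 5.65
tcp_pos: [0.6178, 0.0855, 0.1294]
ee_rot: [-0.246, 0.969, 0.0, 0.0]
contact_force: [-0.2, -1.2, -0.6]
opening: 0.0129
finger_force: 58.7
```

hand_motion:
  motion: {"drx": [0,0,0,0],"dry": [0,0,0,0],"drz": [0,0,0,0],"tx": [0,0,0,0],"ty": [0,0,0,0],"tz": [0.003,0.006,0.009,0.009],"jaw": [0,0,0,0]}

```text
time: 5.98
tcp_pos: [0.6179, 0.0855, 0.1202]
ee_rot: [-0.246, 0.969, 0.0, 0.0]
contact_force: [-0.3, 0.9, 0.2]
opening: 0.0123
finger_force: 58.8
```

hand_motion:
  motion: {"drx": [0,0,0,0,0],"dry": [0,0,0,0,0],"drz": [0,0,0,0,0],"tx": [0,0,0,0,0],"ty": [0,0,0,0,0],"tz": [0.002,0.003,0.004,0.005,0.005],"jaw": [0,0,0,0,0]}

```text
time: 6.4
tcp_pos: [0.6191, 0.0856, 0.1168]
ee_rot: [-0.246, 0.969, 0.0, 0.002]
contact_force: [0.3, 0.4, 4.2]
opening: 0.0124
finger_force: 59.5
```

hand_motion:
  motion: {"drx": [0,0,0,0,0],"dry": [0,0,0,0,0],"drz": [0,0,0,0,0],"tx": [0,0,0,0,0],"ty": [0,0,0,0,0],"tz": [0.001,0.002,0.003,0.003,0.003],"jaw": [0,0,0,0,0]}

```text
time: 6.82
tcp_pos: [0.6178, 0.0855, 0.112]
ee_rot: [-0.246, 0.969, 0.0, 0.0]
contact_force: [1.3, 0.7, -2.3]
opening: 0.013
finger_force: 58.7
```

Resistance rose, then dropped away, so it seems snapped. A small extra press to confirm it bottoms out on the rim.

hand_motion:
  motion: {"drx": [0,0,0,0],"dry": [0,0,0,0],"drz": [0,0,0,0],"tx": [0,0,0,0],"ty": [0,0,0,0],"tz": [0.001,0.002,0.002,0.002],"jaw": [0,0,0,0]}

```text
time: 7.15
tcp_pos: [0.6178, 0.0855, 0.1119]
ee_rot: [-0.246, 0.969, 0.0, 0.0]
contact_force: [-5.6, 0.2, 12.1]
opening: 0.0129
finger_force: 60.6
```

hand_motion:
  motion: {"drx": [0,0,0],"dry": [0,0,0],"drz": [0,0,0],"tx": [0,0,0],"ty": [0,0,0],"tz": [0.001,0.001,0.001],"jaw": [0,0,0]}

```text
time: 7.4
tcp_pos: [0.6178, 0.0856, 0.1119]
ee_rot: [-0.246, 0.969, 0.0, 0.0]
contact_force: [-6.7, 0.2, 18.8]
opening: 0.0131
finger_force: 61.6
```

hand_motion:
  motion: {"drx": [0,0,0,0,0,0,0,0],"dry": [0,0,0,0,0,0,0,0],"drz": [0,0,0,0,0,0,0,0],"tx": [0,0,0,0,0,0,0,0],"ty": [0,0,0,0,0,0,0,0],"tz": [-0.003,-0.003,-0.003,-0.003,-0.003,-0.003,-0.003,-0.003],"jaw": [0,0.03,0.05,0.085,0.085,0.085,0.085,0.085]}

```text
time: 8.07
tcp_pos: [0.6177, 0.0853, 0.1121]
ee_rot: [-0.246, 0.969, -0.0, -0.0]
contact_force: [-0.4, 0.3, -0.5]
opening: 0.0851
finger_force: 0.0
```

hand_motion:
  motion: {"drx": [0,0,0,0,0,0,0],"dry": [0,0,0,0,0,0,0],"drz": [0,0,0,0,0,0,0],"tx": [0,0,0,0,0,0,0],"ty": [0,0,0,0,0,0,0],"tz": [-0.02,-0.05,-0.08,-0.11,-0.14,-0.14,-0.14],"jaw": [0.085,0.085,0.085,0.085,0.085,0.085,0.085]}

```text
time: 8.65
tcp_pos: [0.6189, 0.0855, 0.2545]
ee_rot: [-0.246, 0.969, 0.0, 0.002]
contact_force: [0.8, 0.4, -0.7]
opening: 0.0846
finger_force: 0.0
```

```bash
python3 - <<'E'
from h import *
a,b=cam('scene')[1],cam('side')[1]; w=cam('wrist')[1]
save(a,'scene1.png');save(b,'side1.png')
save(np.vstack([np.hstack([cv2.resize(a[120:280,260:460],(400,320)),cv2.resize(b[60:220,240:440],(400,320))]),np.hstack([cv2.resize(w,(400,250)),cv2.resize(b,(400,250))])]),'f1.png')
E
```

```text
(no output)
```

View pics/f1.png

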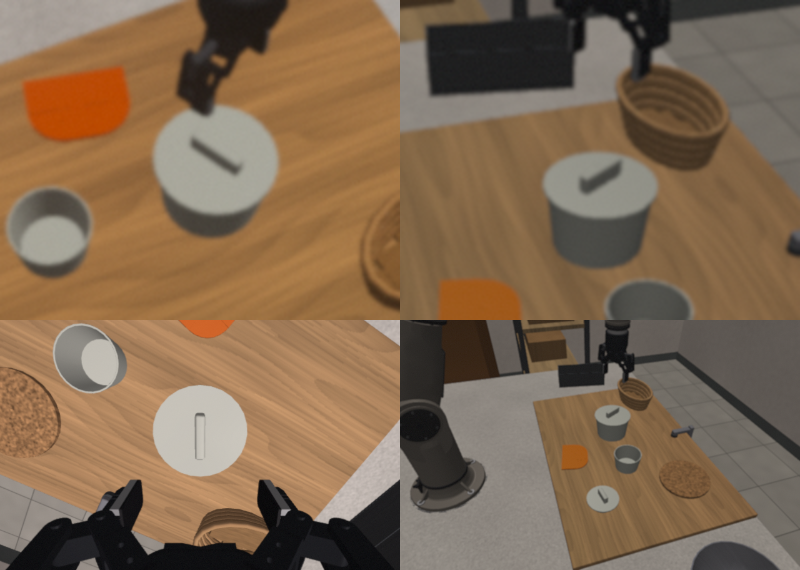

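The lid sits flat on the tub all round, the small tub and small lid are in their places, and the gripper is clear. The press bottomed out at the height for a lid snapped home, within a millimetre.

```bash
python3 -c "
from bench import arm, viewer, close_job
print(arm.get_state()['joint_vel'].round(3)); print(close_job())"
```

```text
[-0.001  0.011  0.001  0.005 -0.002  0.003 -0.002]
the job is handed in; nothing more can be done
None
```

The wide tub is closed: the larger lid snapped home with its flange flat on the rim, the tub stands upright on the board, the small tub and small lid were not touched, and the job was handed in at about 9 s of the 38 s limit.

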